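# Clear the spring rig and hold its rod at the mark

### The arm

A 7-joint arm with a two-finger parallel gripper is mounted at the origin on the work surface. World frame = base frame: x ahead of the robot, y to its left, z up, the work surface at z = 0. Lengths are in mm, angles in rad, forces in N, time in s.
With the tool pointing down it reaches from about 375 to 925 mm from the base axis. Payload 3.1 kg.
Tool frame: the origin (TCP) lies at the very end of the fingers, on their centre line; the grasp point (between the pads) lies 19 mm behind it; x points along the fingers, y is the direction in which the jaws open and shut, and the axes are right-handed (so a half turn about x gives the same grasp; the last joint's range is limited). The gripper opens to 85 mm and grips with 20 to 120 N. Pads are 22 mm wide; open, the fingers measure 114 mm over their backs; the gripper's body (76 mm by 85 mm) begins 54 mm behind the grasp point. The pads swing forward as they close: fully open they stand 13 mm farther back than shut.
Start: joints at [-1.364, 0.383, 0.044, 1.598, -0.018, 1.161, -0.05], TCP at [195.044, 620.049, 231.269] pointing down, gripper open.
Joint ranges: [-2.61, 2.61], [-0.41, 2.15], [-1.48, 1.57], [0, 2.5], [-1.57, 4.71], [0.05, 1.97], [-2.85, 2.85]. Speed limits (rad/s): [2.79, 2.79, 3.14, 3.14, 3.14, 3.14, 3.14].

### API

Orientations are given as a unit quaternion [x, y, z, w].
In Python, from plant import ctrl gives the robot as it stands.
- The arm moves only by the tool step_arm, never from a script. Its argument "motion" is a list that holds one entry, the list of rows, each a list of 4 numbers: the shift along the world's x, y, z in cm, then the turn about the world's z in rad. A call has 1 to 8 rows; each row shifts and turns the commanded pose from where the row before left it; what a row does not reach is not made up. A row lasts 1/10 s, in which the tool goes at most 50 mm and 8.59 degrees, less where a joint would pass 70% of its speed; a pose out of reach is approached as far as the arm can. A call with a gripper value outside its range is refused whole. "grip" is the finger opening in cm, from 0 to 8.54, set as the call begins (left out, the last holds). The fingers move at their own pace and stop on an object; "squeeze" is the grip in N (left out, the last holds). Time passes only in rows, so rows that do not move let the fingers close. It gives the time, the measured TCP pose, the force and the opening at its end, in the units of the state.
- ctrl.get_obs(): the state, without advancing time (a new reading comes with each control period).
- ctrl.get_image(name): name is "side" or "top" or "wrist"; returns the picture (400x640x3 uint8, red, green, blue); there is no depth.
- ctrl.camera_model(name): a dict with "camera_matrix" (3x3 intrinsics, pixels), "extrinsics" (4x4, takes a point from camera to world coordinates). Camera axes: x right, y down, z forward; pixel columns grow to the right and rows downward; lengths in mm; the calibration is good to about 2 mm. A picture is of the moment at which its call begins: read the wrist's pose just before it. camera_model takes no time and is no camera call; for the wrist camera it gives the pose at the moment of the call.
- ctrl.close_job(): hands the job in, once; it reports no verdict.
The state is a dict: "clock": time; "joints": joint angles; "joint_vel": joint speeds; "tau": joint torques, N m; "tool_pos": TCP position; "eef_rot": TCP orientation; "contact_force": force on the tool from outside, world axes, zero at the start; "moment": the same for the moment, N m; "gripper_width": opening from 0.0 (shut) to 1.0 (fully open).
Only numpy, scipy, OpenCV 4.12 (cv2) and the standard library are available. Lean on these libraries where they do the work, as an engineer would, in place of code of your own. Each camera call takes 0.05 s, during which the arm holds its last target.

### The job

Clear the parts lying in front of the spring rig: both relays go into the rectangular bin and the spark plug into the round dish. Then take the upright handle of the rig's sprung telescoping rod, pull the rod out until the ring on it is lined up with the pointer beside it, and keep holding it there, still, so the reading can be taken: finish while holding, do not let go. Leave the tape roll, screwdriver and can where they are.

Things in the scene. Friction and masses are not known exactly. Their poses are not given: they have to be found in the camera images.
- relay_a: relay: black plastic cube 28 x 28 x 28 mm lying on its side, five thin copper blades stick out 10 mm from its +x face (level). Origin at the cube's centre, 14 mm above the bench. About 35 g. Same type as relay_b.
- relay_b: second relay, identical to relay_a.
- spark_plug: spark plug lying on the bench along its x axis, about 84 mm long: steel hexagon 24 mm long, 21 mm across flats (24 mm across its side edges) centred on the origin, dark 13.6 mm thread on the +x side (to +38 mm), white 13 mm ceramic on the -x side (to -38 mm) and a thin 6 mm tip to -46 mm. Origin in the middle of the hexagon, 10.5 mm above the bench. About 55 g; grip it at the hexagon, fingers closing across its axis.
- bin: rectangular grey plastic bin, open on top, fixed: 130 mm (its x) by 140 mm (its y) outside, 45 mm high, 4 mm walls. For the relays. Origin at the centre of its underside on the bench.
- dish: round aluminium dish, open on top, fixed: 132 mm across at the rim, 38 mm high, 3 mm wall, inside about 120 mm across. For the spark plug. Origin at the centre of its underside on the bench.
- rig: spring rig screwed to the bench: grey base plate 8 mm thick (from -90 to +200 mm along x, -36 to +44 mm in y), with a 30 mm aluminium sleeve tube lying along the rig's x axis, its axis 50 mm above the bench and held by two grey clamps 70 mm high. The mouth, at x = +70 mm, looks along the rig's +x; the rod comes out along +x. Origin on the bench below the sleeve's axis.
- rod (a joint): how far the steel inner rod (12 mm thick) is drawn out of the sleeve along the rig's +x: 0 m = fully in (where its spring pulls it back to when let go), 0.12 m = end stop. The pull needs about 5.4 N at the start plus 0.9 N for every 10 mm. The ring must travel 40 to 80 mm to reach the pointer.
- handle (a point): grip point on the rod's upright handle, which moves with the rod: a black round post 16 mm thick standing at the rod's outer end. This point is on its axis, 90 mm above the bench; the post's top is 116 mm above the bench, and its foot is a 20 x 18 mm block on the rod, top at 59 mm. Nothing else of the rig beyond the sleeve rises above 60 mm.
- ring (a point): length mark: brass ring 19 mm across and 5 mm long around the rod, 30 mm behind the handle's axis (towards the sleeve), moving with the rod. This point is at its middle, on the rod's axis, 50 mm above the bench.
- pointer: fixed pointer, a thin white blade on a dark foot, clamped on the rail beside the rod, same orientation as the rig: the blade is 3 mm wide, 8 mm tall, about 50 mm above the bench whose tip ends 11.5 mm beside the rod's axis, on the rig's +y side. Its origin is on the bench, straight below the rod's axis, at the place along the rig's x where the blade points: the ring is lined up with the pointer when the ring's x in this frame is 0.
- tape_roll: bystander: black tape roll lying flat, 72 mm across, 18 mm high, origin at the centre of its underside.
- screwdriver: bystander: screwdriver lying on the bench.
- cleaner_can: bystander: white can 52 mm across, 130 mm high, origin at the centre of its underside.

How it is judged (in metres and radians):
On the way, in this order (a step that is already met when the one before it is completed fails the run):
1. both relays lie in the rectangular bin and the spark plug in the round dish, let go (x of relay_a in the frame of bin between -0.058 and 0.058 m and y of relay_a in the frame of bin between -0.063 and 0.063 m and z of each of relay_a, relay_b in the frame of bin below 0.05 m and x of relay_b in the frame of bin between -0.058 and 0.058 m and y of relay_b in the frame of bin between -0.063 and 0.063 m and horizontal distance between spark_plug and dish below 0.055 m and z of spark_plug in the frame of dish below 0.04 m and contact force between each of relay_a, relay_b, spark_plug and the fingers below 0.1 N), for 0.2 s.
2. the rod is held by the fingers with its ring at the pointer (x of ring in the frame of pointer between -0.006 and 0.006 m and contact force between rod and the fingers above 3 N), for 0.3 s.
At the end, for the whole second after the job is handed in: Both relays' centres are inside the bin and below 50 mm, the plug's middle is within 55 mm of the dish's axis and below 40 mm, the ring is within 6 mm of the pointer along the rod and still (under 20 mm/s), and the fingers hold the rod (contact over 3 N) (all of step 2 and x of relay_a in the frame of bin between -0.058 and 0.058 m and y of relay_a in the frame of bin between -0.063 and 0.063 m and z of each of relay_a, relay_b in the frame of bin below 0.05 m and x of relay_b in the frame of bin between -0.058 and 0.058 m and y of relay_b in the frame of bin between -0.063 and 0.063 m and horizontal distance between spark_plug and dish below 0.055 m and z of spark_plug in the frame of dish below 0.04 m and velocity of joint rod between -0.02 and 0.02 m/s); the arm keeps its last pose, push and grip.
It fails at once if the tape roll is moved more than 30 mm (distance of tape_roll from where it was at the start of the episode above 0.03 m).
It fails at once if the screwdriver is moved more than 30 mm (distance of screwdriver from where it was at the start of the episode above 0.03 m).
It fails at once if the can is moved more than 30 mm (distance of cleaner_can from where it was at the start of the episode above 0.03 m).
It also fails if it takes over 67 s, if anything falls off the work surface, if the arm or the gripper's body presses on something with over 40 N, if the wrist force passes 120 N, or if a joint passes its speed limit or range.

## Working session

There is one attempt and no reset: what is moved stays moved. The work goes in short steps, Python scripts to look and compute and a tool call to move; the robot and the scene stay as the last step left them, time stands still between calls to the robot, and variables do not carry over. Pictures are saved under pics/ and viewed, and the job is handed in when it is done.

Besides the shell and the picture viewer there is one more tool, called after "Request:" by a JSON object that holds its "fn" and its "kwargs", one argument or row to a line. step_arm: Moves the arm, as the interface text tells. Its arguments: {"type":"object","properties":{"motion":{"type":"array","items":{"type":"array","items":{"type":"array","items":{"type":"number"}}}},"grip":{"type":"number"},"squeeze":{"type":"number"}},"required":["motion"]}

```bash
ls; mkdir -p pics; python3 - <<'E'
from plant import ctrl
import cv2
print(ctrl.get_obs())
for n in ("top","side","wrist"):
    im=ctrl.get_image(n); cv2.imwrite(f"pics/{n}0.png",im[:,:,::-1])
    m=ctrl.camera_model(n); print(n,m["camera_matrix"],m["extrinsics"])
E
```

```text
pics
{'clock': 0.0, 'joints': array([-1.36378935,  0.38386592,  0.04381379,  1.59960227, -0.01788866,
        1.16117371, -0.04989669]), 'joint_vel': array([-1.67417099e-05, -1.17203118e-03, -1.29236716e-03,  2.61923001e-04,
       -1.04472950e-04,  7.20654587e-04, -1.62035747e-04]), 'tau': array([-1.09145749e-03, -4.33461106e+01,  1.02385730e+00, -2.49510705e+01,
        1.05197277e-02,  1.13944770e-02,  1.08766687e-05]), 'tool_pos': array([194.78307177, 619.13200849, 229.8537502 ]), 'eef_rot': array([ 0.10637674,  0.69900679, -0.10824679,  0.69882482]), 'contact_force': array([-0.58883293, -0.08675198,  0.88147127]), 'moment': array([ 0.02357536, -0.02568141, -0.03120635]), 'gripper_width': 1.001323422885611}
top [[460.151232     0.         323.3404844 ]
 [  0.         460.151232   209.15022413]
 [  0.           0.           1.        ]] [[-5.23074500e-03 -9.96729572e-01  8.06399326e-02  4.62272538e+02]
 [-9.99982517e-01  4.99131303e-03 -3.17044228e-03  6.33399901e+01]
 [ 2.75757443e-03 -8.06551065e-02 -9.96738255e-01  1.33713780e+03]
 [ 0.00000000e+00  0.00000000e+00  0.00000000e+00  1.00000000e+00]]
side [[390.55928366   0.         322.33961436]
 [  0.         390.55928366 197.34632873]
 [  0.           0.           1.        ]] [[ 9.92979811e-01 -9.22157320e-02  7.40766695e-02  4.88406319e+02]
 [-1.18211843e-01 -7.51803359e-01  6.48704609e-01 -6.08702767e+02]
 [-4.12968141e-03 -6.52907320e-01 -7.57426549e-01  8.41614482e+02]
 [ 0.00000000e+00  0.00000000e+00  0.00000000e+00  1.00000000e+00]]
wrist [[346.12027561   0.         316.81776095]
 [  0.         346.12027561 193.82953765]
 [  0.           0.           1.        ]] [[ 2.99908979e-01  9.14613564e-01  2.71176386e-01  1.25313076e+02]
 [ 9.53966232e-01 -2.87017351e-01 -8.70026929e-02  6.41403752e+02]
 [-1.74151508e-03  2.84786003e-01 -9.58589536e-01  3.73418415e+02]
 [ 0.00000000e+00  0.00000000e+00  0.00000000e+00  1.00000000e+00]]
```

View pics/top0.png

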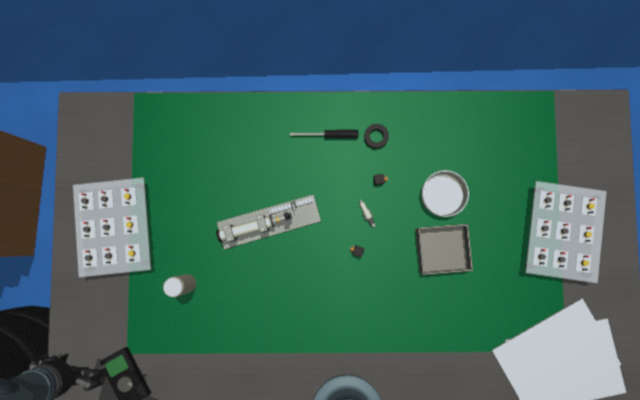

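View pics/side0.png

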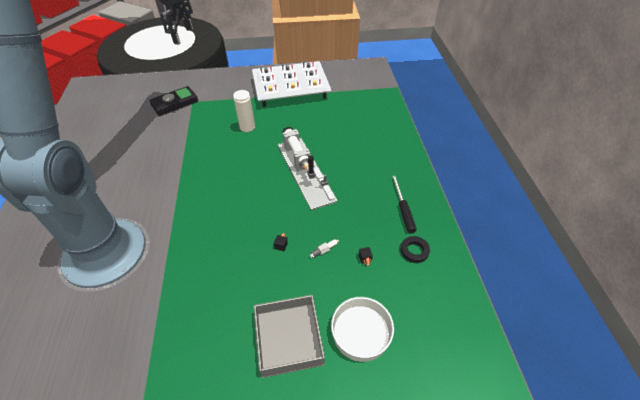

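View pics/wrist0.png

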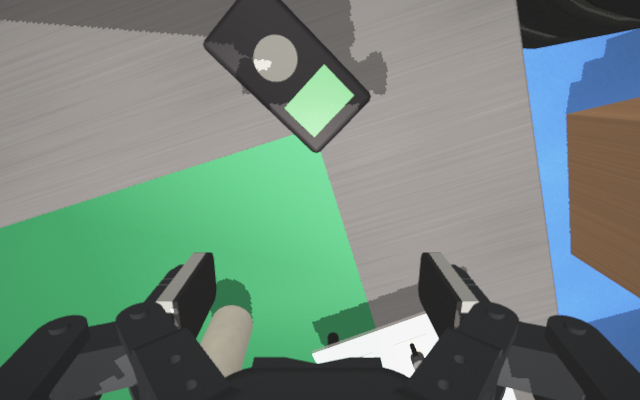

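The top view has relays near (379,180) and (358,251), and the plug near (367,214). The bin is at (444,249), the dish at (445,194) and the rig spans (218,230) to (320,205) with its handle near (288,215). Next I zoom in.

```bash
cat > h.py <<'E'
import numpy as np, cv2
def ray(m,u,v,z):
    K=m["camera_matrix"];T=m["extrinsics"]
    d=T[:3,:3]@np.linalg.solve(K,[u,v,1.0]);o=T[:3,3]
    return o+d*(z-o[2])/d[2]
def proj(m,p):
    T=m["extrinsics"];c=T[:3,:3].T@(np.array(p,float)-T[:3,3]);q=m["camera_matrix"]@c
    return q[:2]/q[2]
E
python3 - <<'E'
import cv2
im=cv2.imread("pics/top0.png")
cv2.imwrite("pics/tz1.png",cv2.resize(im[160:270,335:475],None,fx=5.5,fy=5.5,interpolation=cv2.INTER_CUBIC))
cv2.imwrite("pics/tz2.png",cv2.resize(im[185:255,210:330],None,fx=6.5,fy=6.5,interpolation=cv2.INTER_CUBIC))
im=cv2.imread("pics/side0.png")
cv2.imwrite("pics/sz1.png",cv2.resize(im[120:270,265:385],None,fx=4,fy=4,interpolation=cv2.INTER_CUBIC))
E
```

```text
(no output)
```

View pics/tz1.png

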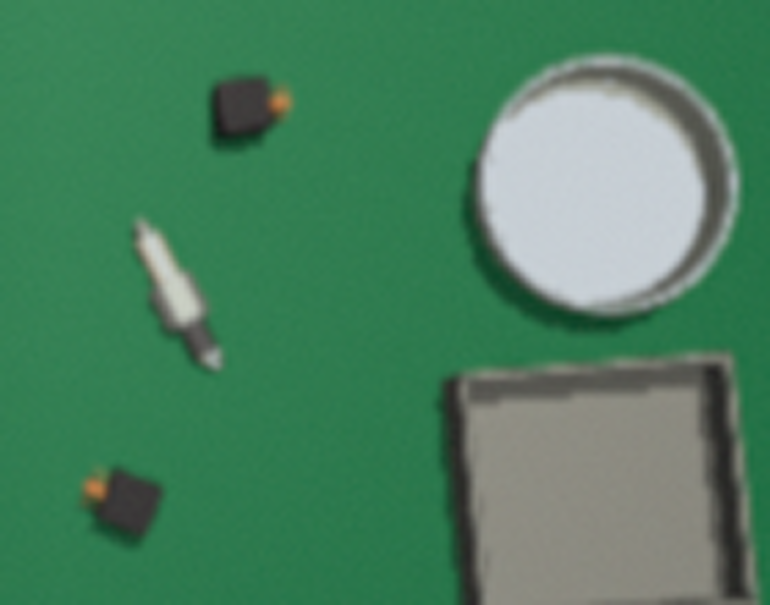

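View pics/tz2.png

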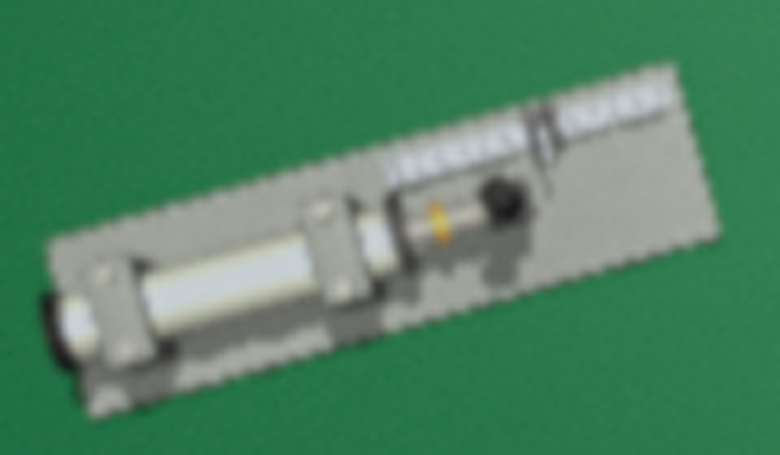

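View pics/sz1.png

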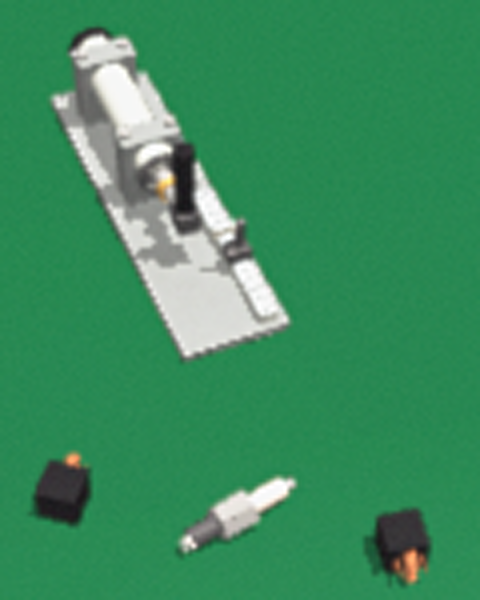

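```bash
python3 - <<'E'
import cv2,numpy as np
from h import *
from plant import ctrl
t=ctrl.camera_model("top")
im=cv2.imread("pics/top0.png")
def P(x,y,z,o,s): return ray(t,(x+.5)/s-.5+o[0],(y+.5)/s-.5+o[1],z).round(1)
o=(335,160);s=5.5
big=cv2.imread("pics/tz1.png")
g=big.astype(int)
dark=((g.max(2)<75)&(abs(g[:,:,1]-g[:,:,2])<15)).astype(np.uint8)
for c in cv2.findContours(dark,cv2.RETR_EXTERNAL,cv2.CHAIN_APPROX_NONE)[0]:
    if cv2.contourArea(c)>1200:
        r=cv2.minAreaRect(c)
        print("dark",np.round(r[0]),np.round(r[1]),r[2],P(*r[0],28,o,s))
hsv=cv2.cvtColor(big,cv2.COLOR_BGR2HSV)
notgreen=(~((hsv[:,:,0]>50)&(hsv[:,:,0]<95)&(hsv[:,:,1]>90))).astype(np.uint8)
for c in cv2.findContours(notgreen,cv2.RETR_EXTERNAL,cv2.CHAIN_APPROX_NONE)[0]:
    if cv2.contourArea(c)>1000:
        r=cv2.minAreaRect(c); print("ng",np.round(r[0]),np.round(r[1]),r[2])
print("copper A",P(283,101,14,o,s),"copper B",P(94,488,14,o,s))
print("plug tip",P(139,222,10.5,o,s),"thread end",P(215,365,10.5,o,s),"hex",P(180,301,12,o,s))
print("dish rim c",P(608,185,38,o,s), "rim L/R",P(478,185,38,o,s),P(738,185,38,o,s))
o=(210,185);s=6.5
for k,q in dict(baseTL=(50,242,8),baseTR=(672,66,8),baseBR=(720,236,8),baseBL=(92,415,8),post=(502,197,116),foot=(505,215,59),ring=(441,222,50),pbladeTip=(548,190,50)).items(): print(k,P(*q,o,s))
b=[(417,227),(466,225),(471,271),(420,275)]
for q in b: print("bin",ray(t,*q,45).round(1))
for k,q in dict(dish=(445,194,20),can=(176,287,130),tape=(376,136,18)).items():print(k,ray(t,*q).round())
for q in ((290,134),(357,134)):print("screwd",ray(t,*q,15).round())
E
```

```text
dark [126. 502.] [55. 50.] 23.96249008178711 [449.1 -37.1  28. ]
dark [462. 492.] [226.  14.] 84.64418029785156 [ 453.3 -210.3   28. ]
dark [724. 482.] [235.  24.] 84.03166198730469 [ 458. -346.   28.]
dark [244. 107.] [52. 59.] 83.2901611328125 [ 654.  -101.1   28. ]
ng [118. 498.] [78. 53.] 21.801406860351562
ng [601. 488.] [257. 297.] 85.40945434570312
ng [176. 295.] [171.  50.] 61.55707550048828
ng [254. 106.] [55. 77.] 85.60128784179688
ng [607. 187.] [264. 263.] 43.91907501220703
copper A [ 659.2 -123.3   14. ] copper B [456.3 -21.5  14. ]
plug tip [595.8 -46.9  10.5] thread end [520.2 -85.9  10.5] hex [553.9 -67.8  12. ]
dish rim c [ 611.1 -287.2   38. ] rim L/R [ 611.4 -220.    38. ] [ 610.7 -354.5   38. ]
baseTL [534.6 365.8   8. ]
baseTR [612.  89.   8.]
baseBR [535.8  67.9   8. ]
baseBL [457.9 346.2   8. ]
post [546.3 156.7 116. ]
foot [542.4 159.7  59. ]
ring [540.1 188.   50. ]
pbladeTip [553.7 141.9  50. ]
bin [ 515.2 -203.7   45. ]
bin [ 520.1 -341.7   45. ]
bin [ 391.7 -351.7   45. ]
bin [ 381.4 -209.2   45. ]
dish [ 611. -292.   20.]
can [359. 443. 130.]
tape [782. -95.  18.]
screwd [790. 155.  15.]
screwd [789. -40.  15.]
```

Request:
{"fn": "step_arm", "kwargs": {
  "motion": [
    [[2.55,-4,0,-0.0625],[2.55,-4,0,-0.0625],[2.55,-4,0,-0.0625],[2.55,-4,0,-0.0625],[2.55,-4,0,-0.0625],[2.55,-4,0,-0.0625],[2.55,-4,0,-0.0625],[2.55,-4,0,-0.0625]]
  ],
  "grip": 6
}}

```text
clock: 0.95
tool_pos: [399.6, 298.1, 231.1]
eef_rot: [0.278, 0.65, -0.278, 0.65]
contact_force: [1.4, 0.9, 0.0]
gripper_width: 0.702
```

Request:
{"fn": "step_arm", "kwargs": {
  "motion": [
    [[2.55,-4,0,-0.0625],[2.55,-4,0,-0.0625],[2.55,-4,0,-0.0625],[2.55,-4,0,-0.0625],[2.55,-4,0,-0.0625],[2.55,-4,0,-0.0625],[2.55,-4,0,-0.0625],[2.55,-4,0,-0.0625]]
  ]
}}

```text
clock: 1.75
tool_pos: [603.6, -21.4, 231.1]
eef_rot: [0.43, 0.562, -0.43, 0.561]
contact_force: [0.3, 0.0, 0.8]
gripper_width: 0.704
```

Request:
{"fn": "step_arm", "kwargs": {
  "motion": [
    [[2.55,-4,-2,-0.0625],[2.55,-4,-2,-0.0625],[0,0,-2,0],[0,0,0,0],[0,0,0,0]]
  ]
}}

```text
clock: 2.25
tool_pos: [652.0, -96.3, 171.7]
eef_rot: [0.463, 0.535, -0.463, 0.533]
contact_force: [-0.3, 0.2, 0.6]
gripper_width: 0.704
```

```bash
cat >> h.py <<'E'
def yaw(q):
    from scipy.spatial.transform import Rotation as R
    y=R.from_quat(q).as_matrix()[:,1]; return np.degrees(np.arctan2(y[1],y[0]))
def snap(name):
    from plant import ctrl
    m=ctrl.camera_model("wrist"); o=ctrl.get_obs(); im=ctrl.get_image("wrist")[:,:,::-1].copy()
    cv2.imwrite(f"pics/{name}.png",im); np.savez(f"pics/{name}.npz",K=m["camera_matrix"],T=m["extrinsics"])
    print(o["clock"],o["tool_pos"].round(1),yaw(o["eef_rot"]).round(2),o["joints"].round(2),o["gripper_width"].round(3))
    return im,m
def load(name):
    z=np.load(f"pics/{name}.npz"); return cv2.imread(f"pics/{name}.png"),{"camera_matrix":z["K"],"extrinsics":z["T"]}
E
python3 -c "
from h import *
snap('w1')"
```

```text
Traceback (most recent call last):
  File "h.py", line 16, in snap
    print(o["clock"],o["tool_pos"].round(1),yaw(o["eef_rot"]).round(2),o["joints"].round(2),o["gripper_width"].round(3))
                                                                                            ^^^^^^^^^^^^^^^^^^^^^^^^
AttributeError: 'float' object has no attribute 'round'
```

View pics/w1.png

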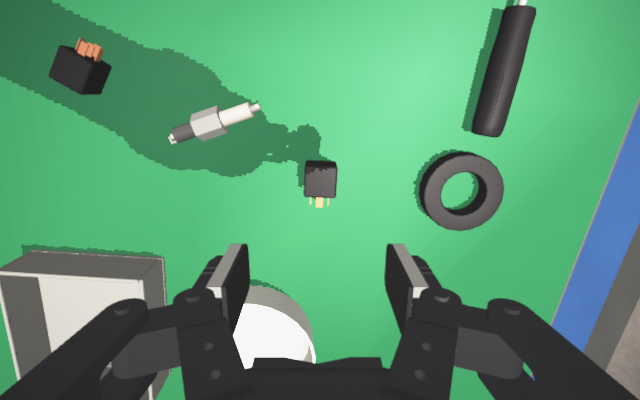

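The wrist view shows relay A at (321,178), the plug at (210,123), relay B at (80,67), the tape roll at (460,190) and the dish and bin edges at the bottom. I measure the three parts from this picture.

```bash
sed -i 's/o\["gripper_width"\].round(3)/round(o["gripper_width"],3)/' h.py
python3 - <<'E'
from h import *
im,m=load('w1')
for n,(x0,y0,x1,y1) in dict(a=(290,145,350,220),b=(40,25,120,105),p=(155,90,275,155)).items():
    c=im[y0:y1,x0:x1]; cv2.imwrite(f"pics/w1{n}.png",cv2.resize(c,None,fx=6,fy=6,interpolation=cv2.INTER_CUBIC))
print(proj(m,[653,-96,172]))
E
```

```text
[320.0405632  256.97455777]
```

View pics/w1a.png

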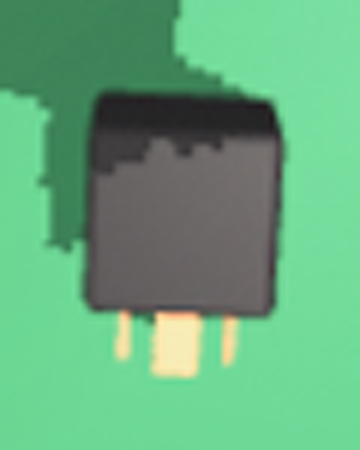

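View pics/w1b.png

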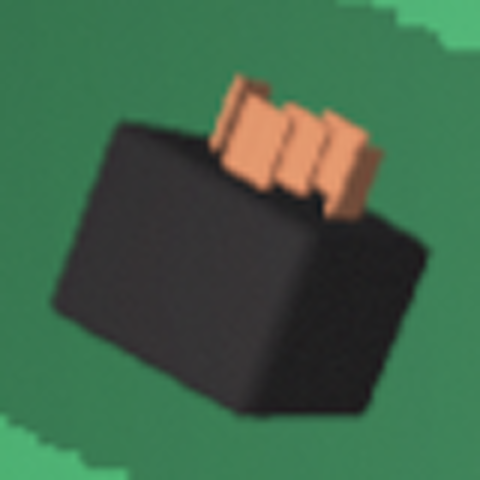

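View pics/w1p.png

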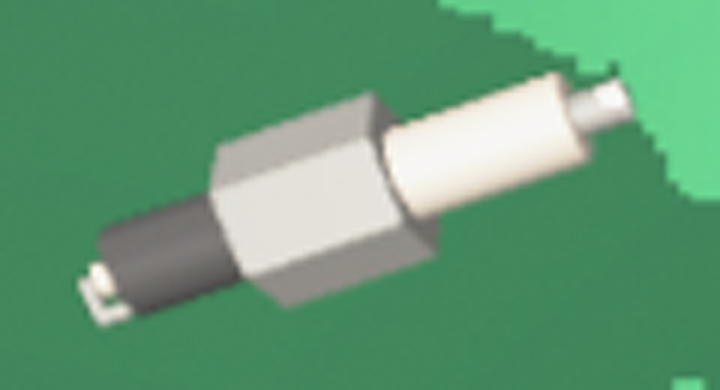

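```bash
python3 - <<'E'
from h import *
im,m=load('w1')
def q(pts,o,z):
    P=np.array([ray(m,(x+.5)/6-.5+o[0],(y+.5)/6-.5+o[1],z)[:2] for x,y in pts])
    e=np.roll(P,-1,0)-P
    print(P.mean(0).round(1),np.linalg.norm(e,axis=1).round(1),np.degrees(np.arctan2(e[:,1],e[:,0])).round(1))
q([(95,132),(279,132),(273,314),(86,308)],(290,145),28)
q([(120,122),(318,228),(242,412),(52,303)],(40,25),28)
q([(213,190),(365,137),(410,227),(245,277)],(155,90),21)
E
```

```text
[654.3 -97.5] [25.9 26.8 27.  25.9] [   8.2  -82.8 -173.7   94.8]
[447.6 -35.5] [26.3 27.  26.2 25.8] [ -20.8 -113.8  156.5   66.5]
[552.9 -63.8] [22.9 13.4 24.8 12.5] [  26.5  -58.6 -155.5  113.3]
```

```bash
python3 -c "
from h import *
from plant import ctrl
o=ctrl.get_obs();print(o['clock'],o['tool_pos'],yaw(o['eef_rot']),o['joints'].round(2))"
```

```text
2.3 [652.78966013 -95.81657229 172.80073002] 8.211678757748501 [-0.38  0.52  0.63  1.65 -0.34  1.09  0.48]
```

Request:
{"fn": "step_arm", "kwargs": {
  "motion": [
    [[0.15,-0.2,-4,-0.02],[0,0,-4.5,0],[0,0,-4.5,0],[0,0,-3.0,0],[0,0,0,0],[0,0,0,0]]
  ],
  "grip": 6
}}

```text
clock: 2.9
tool_pos: [655.2, -98.3, 13.9]
eef_rot: [0.469, 0.529, -0.468, 0.53]
contact_force: [1.6, 0.2, 0.2]
gripper_width: 0.702
```

Request:
{"fn": "step_arm", "kwargs": {
  "motion": [
    [[-0.05,0,-0.9,0],[0,0,0,0],[0,0,0,0],[0,0,0,0],[0,0,0,0],[0,0,0,0]]
  ],
  "grip": 1.5,
  "squeeze": 40
}}

```text
clock: 3.5
tool_pos: [655.0, -99.9, 5.2]
eef_rot: [0.47, 0.529, -0.468, 0.53]
contact_force: [-0.8, 0.8, 5.4]
gripper_width: 0.316
```

Request:
{"fn": "step_arm", "kwargs": {
  "motion": [
    [[0,0,3,0],[0,0,4,0],[-2,-1.6,2,0],[-3.3,-2.78,0,0],[-3.3,-2.78,0,0],[-3.3,-2.78,0,0],[-3.3,-2.78,0,0],[-3.3,-2.78,0,0]]
  ]
}}

```text
clock: 4.3
tool_pos: [466.8, -255.6, 93.4]
eef_rot: [0.469, 0.529, -0.469, 0.529]
contact_force: [0.2, -1.1, 0.4]
gripper_width: 0.317
```

Request:
{"fn": "step_arm", "kwargs": {
  "motion": [
    [[0,0,-3,0],[0,0,-3,0],[0,0,0,0],[0,0,0,0]]
  ]
}}

```text
clock: 4.7
tool_pos: [468.0, -254.5, 33.2]
eef_rot: [0.469, 0.53, -0.469, 0.529]
contact_force: [0.5, 0.3, 0.1]
gripper_width: 0.321
```

Request:
{"fn": "step_arm", "kwargs": {
  "motion": [
    [[0,0,-1.3,0],[0,0,0,0],[0,0,0,0],[0,0,0,0]]
  ],
  "grip": 5
}}

```text
clock: 5.1
tool_pos: [469.2, -254.8, 21.0]
eef_rot: [0.469, 0.529, -0.469, 0.53]
contact_force: [-0.1, 0.3, 0.1]
gripper_width: 0.584
```

Request:
{"fn": "step_arm", "kwargs": {
  "motion": [
    [[0,0,4,0],[0,0,4.5,0],[-0.25,3.0,3,-0.07],[-0.35,4.2,0,-0.09],[-0.35,4.2,0,-0.09],[-0.35,4.2,0,-0.09],[-0.35,4.2,0,-0.09],[-0.2,2.1,0,-0.085]]
  ]
}}

```text
clock: 5.9
tool_pos: [449.7, -31.5, 135.7]
eef_rot: [0.589, 0.393, -0.587, 0.392]
contact_force: [-0.0, -0.5, 0.1]
gripper_width: 0.586
```

```bash
python3 -c "
from h import *
snap('w2')"
```

```text
5.9 [449.7 -31.5 135.7] -22.5 [-0.72  0.15  0.76  2.18 -0.14  0.86 -0.28] 0.586
```

View pics/w2.png

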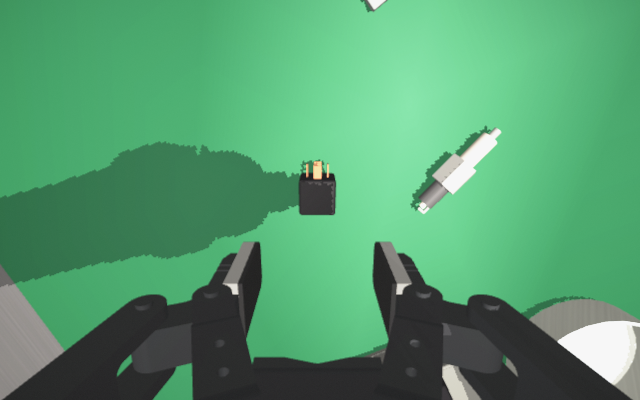

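Relay B sits square to the jaws at about (317,197), and the plug is at (458,172). I check the offset with a ray cast.

```bash
python3 -c "
from h import *
im,m=load('w2')
g=im.astype(int)
d=(g.max(2)<70).astype(np.uint8); d[:150]=0;d[230:]=0;d[:,:290]=0;d[:,345:]=0
c=max(cv2.findContours(d,0,1)[0],key=cv2.contourArea);print(cv2.boundingRect(c),cv2.minAreaRect(c))
for p in [(300,181),(335,181),(336,215),(299,215),(317.5,198)]: print(ray(m,*p,28).round(1))
print('hex',ray(m,455,174,21).round(1), 'ends', ray(m,424,208,10.5).round(1), ray(m,498,131,10.5).round(1))
"
```

```text
(299, 173, 36, 42) ((316.5, 193.5), (41.0, 35.0), 90.0)
[440.7 -19.   28. ]
[464.9 -29.   28. ]
[455.6 -54.4  28. ]
[429.3 -43.5  28. ]
[447.7 -36.3  28. ]
hex [551.3 -60.7  21. ] ends [523.  -82.5  10.5] [594.3 -44.5  10.5]
```

Request:
{"fn": "step_arm", "kwargs": {
  "motion": [
    [[-0.2,-0.45,-4,0],[0,0,-4.5,0],[0,0,-3.5,0],[0,0,-1,0],[0,0,0,0],[0,0,0,0]]
  ]
}}

```text
clock: 6.55
tool_pos: [449.6, -40.6, 6.7]
eef_rot: [0.589, 0.392, -0.588, 0.393]
contact_force: [0.6, 0.7, -0.9]
gripper_width: 0.589
```

Request:
{"fn": "step_arm", "kwargs": {
  "motion": [
    [[-0.15,0.4,-0.15,0],[0,0,0,0],[0,0,0,0]]
  ]
}}

```text
clock: 6.85
tool_pos: [447.5, -35.6, 4.9]
eef_rot: [0.589, 0.393, -0.587, 0.393]
contact_force: [0.1, 0.5, 0.2]
gripper_width: 0.585
```

Request:
{"fn": "step_arm", "kwargs": {
  "motion": [
    [[0,0,0,0],[0,0,0,0],[0,0,0,0],[0,0,0,0],[0,0,0,0]]
  ],
  "grip": 1.5
}}

```text
clock: 7.35
tool_pos: [447.1, -36.1, 4.5]
eef_rot: [0.589, 0.392, -0.588, 0.392]
contact_force: [-1.3, 1.4, 5.8]
gripper_width: 0.32
```

Request:
{"fn": "step_arm", "kwargs": {
  "motion": [
    [[0,0,3,0],[0,0,4,0],[-0.1,-3.7,2.3,0],[-0.1,-4.6,0,0],[-0.1,-4.6,0,0],[-0.1,-4.6,0,0],[-0.1,-4.6,0,0],[0,-4.6,0,0]]
  ]
}}

```text
clock: 8.15
tool_pos: [440.9, -304.6, 96.5]
eef_rot: [-0.588, -0.393, 0.588, -0.392]
contact_force: [1.1, -0.4, -0.2]
gripper_width: 0.319
```

Request:
{"fn": "step_arm", "kwargs": {
  "motion": [
    [[0,0,0,0],[0,0,-3.8,0],[0,0,-3.8,0],[0,0,0,0]]
  ]
}}

```text
clock: 8.55
tool_pos: [437.1, -299.7, 16.2]
eef_rot: [-0.586, -0.396, 0.59, -0.389]
contact_force: [-0.7, 0.8, -0.5]
gripper_width: 0.318
```

Request:
{"fn": "step_arm", "kwargs": {
  "motion": [
    [[0,0,0,0],[0,0,0,0],[0,0,0,0]]
  ],
  "grip": 4.2
}}

```text
clock: 8.85
tool_pos: [443.2, -304.0, 23.0]
eef_rot: [0.589, 0.391, -0.587, 0.394]
contact_force: [0.3, -0.4, 0.6]
gripper_width: 0.492
```

Request:
{"fn": "step_arm", "kwargs": {
  "motion": [
    [[0,0,4.5,0],[0,0,4.5,0],[1.5,3,3,-0.12],[1.95,4.2,0,-0.12],[1.95,4.2,0,-0.12],[1.95,4.2,0,-0.12],[1.95,4.2,0,-0.12],[1.95,4.0,0,-0.12]]
  ],
  "grip": 5
}}

```text
clock: 9.65
tool_pos: [555.5, -62.7, 142.8]
eef_rot: [0.69, 0.159, -0.688, 0.158]
contact_force: [1.0, -0.9, -0.3]
gripper_width: 0.585
```

Request:
{"fn": "step_arm", "kwargs": {
  "motion": [
    [[0,0,0,0],[0,0,0,0]]
  ]
}}

```text
clock: 9.85
tool_pos: [555.3, -63.2, 142.0]
eef_rot: [0.689, 0.162, -0.688, 0.162]
contact_force: [-0.0, -1.0, 0.5]
gripper_width: 0.586
```

```bash
python3 -c "
from h import *
from plant import ctrl
snap('w3')
cv2.imwrite('pics/top1.png',ctrl.get_image('top')[:,:,::-1])"
```

```text
9.85 [555.3 -63.2 142. ] -63.52 [-0.73  0.45  0.94  1.93 -0.44  0.98 -0.69] 0.586
```

View pics/w3.png

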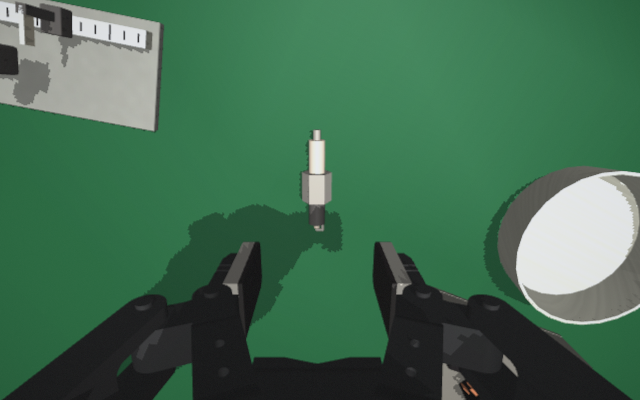

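View pics/top1.png

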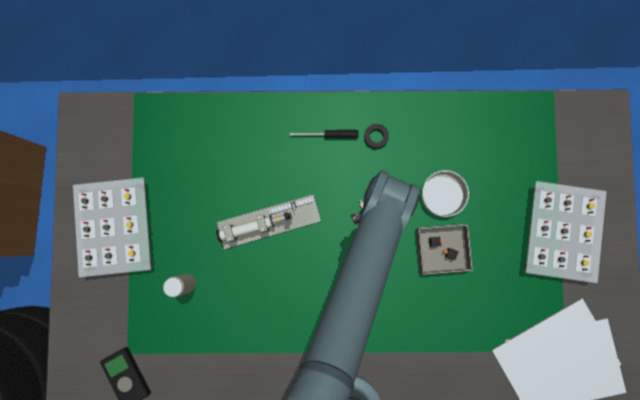

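Both relays are in the bin, at (435,242) and (451,254) in the top view. The plug is straight under the tool, with its hexagon at (317,187), aligned with the jaws.

```bash
python3 -c "
from h import *
im,m=load('w3')
for p in [(316.5,189),(307,203),(324,203),(324,175),(309,175)]: print(ray(m,*p,21).round(1))
"
```

```text
[553.1 -63.8  21. ]
[539.2 -62.1  21. ]
[545.3 -74.4  21. ]
[565.9 -64.   21. ]
[560.7 -53.4  21. ]
```

Request:
{"fn": "step_arm", "kwargs": {
  "motion": [
    [[-0.2,-0.1,-4.5,0],[0,0,-4.5,0],[0,0,-3.3,0],[0,0,-1.0,0],[0,0,0,0],[0,0,0,0],[0,0,0,0]]
  ]
}}

```text
clock: 10.65
tool_pos: [554.0, -67.0, 10.1]
eef_rot: [0.69, 0.159, -0.687, 0.16]
contact_force: [-0.1, -0.5, 0.4]
gripper_width: 0.586
```

Request:
{"fn": "step_arm", "kwargs": {
  "motion": [
    [[-0.1,0.25,-0.65,0],[0,0,0,0],[0,0,0,0]]
  ]
}}

```text
clock: 10.95
tool_pos: [551.1, -63.1, 1.6]
eef_rot: [0.689, 0.16, -0.689, 0.16]
contact_force: [-0.4, -0.3, -0.2]
gripper_width: 0.582
```

Request:
{"fn": "step_arm", "kwargs": {
  "motion": [
    [[0,0,0,0],[0,0,0,0],[0,0,0,0],[0,0,0,0],[0,0,0,0]]
  ],
  "grip": 0.8
}}

```text
clock: 11.45
tool_pos: [551.2, -63.7, 1.7]
eef_rot: [0.689, 0.16, -0.689, 0.16]
contact_force: [-0.9, -0.2, 3.5]
gripper_width: 0.258
```

Request:
{"fn": "step_arm", "kwargs": {
  "motion": [
    [[0,0,3,0],[0,0,4,0],[1.0,-3.4,2,0],[1.0,-3.8,0,0],[1.0,-3.8,0,0],[1.0,-3.8,0,0],[1.0,-3.8,0,0],[1.0,-3.8,0,0]]
  ]
}}

```text
clock: 12.25
tool_pos: [611.0, -288.8, 90.5]
eef_rot: [-0.688, -0.16, 0.689, -0.16]
contact_force: [-0.2, 0.9, -0.1]
gripper_width: 0.256
```

Request:
{"fn": "step_arm", "kwargs": {
  "motion": [
    [[0,0,0,0],[0,0,-3.5,0],[0,0,-3.5,0],[0,0,0,0],[0,0,0,0]]
  ]
}}

```text
clock: 12.75
tool_pos: [610.2, -286.7, 20.5]
eef_rot: [-0.688, -0.161, 0.689, -0.16]
contact_force: [0.2, -1.3, -0.4]
gripper_width: 0.258
```

Request:
{"fn": "step_arm", "kwargs": {
  "motion": [
    [[0,0,-0.9,0],[0,0,0,0],[0,0,0,0]]
  ]
}}

```text
clock: 13.05
tool_pos: [611.8, -287.9, 13.5]
eef_rot: [0.689, 0.16, -0.688, 0.16]
contact_force: [0.6, -0.6, -0.9]
gripper_width: 0.258
```

Request:
{"fn": "step_arm", "kwargs": {
  "motion": [
    [[0,0,0,0],[0,0,0,0],[0,0,0,0]]
  ],
  "grip": 4.2
}}

```text
clock: 13.35
tool_pos: [611.4, -287.9, 13.0]
eef_rot: [0.689, 0.16, -0.688, 0.16]
contact_force: [-0.0, 0.8, 0.4]
gripper_width: 0.489
```

Request:
{"fn": "step_arm", "kwargs": {
  "motion": [
    [[0,0,3,0],[0,0,4.5,0],[0,0,4.5,0],[0,0,4.5,0],[0,0,4.5,0],[0,0,0,0]]
  ]
}}

```text
clock: 13.95
tool_pos: [614.7, -291.4, 231.3]
eef_rot: [0.693, 0.157, -0.685, 0.163]
contact_force: [-0.9, -1.8, 0.1]
gripper_width: 0.489
```

```bash
python3 -c "
from h import *
snap('w4')"
```

```text
13.95 [ 614.7 -291.4  231.3] -63.87 [-0.26  0.58  0.92  1.56 -0.48  1.22 -0.37] 0.489
```

View pics/w4.png

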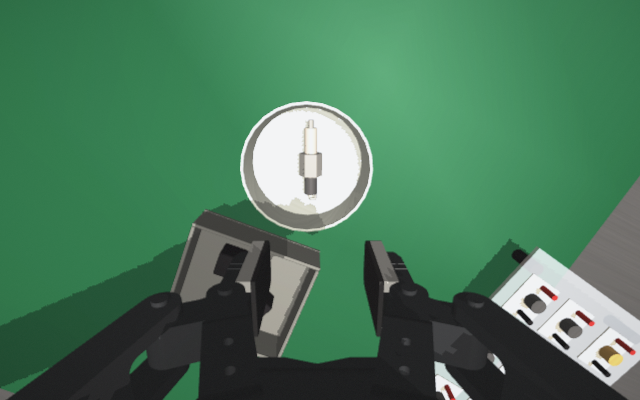

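The plug lies in the middle of the dish at (310,160), and both relays are in the bin. Next is the rig.

Request:
{"fn": "step_arm", "kwargs": {
  "motion": [
    [[-0.66,4.46,0,-0.018],[-0.66,4.46,0,-0.018],[-0.66,4.46,0,-0.018],[-0.66,4.46,0,-0.018],[-0.66,4.46,0,-0.018],[-0.66,4.46,0,-0.018],[-0.66,4.46,0,-0.018],[-0.66,4.46,0,-0.018]]
  ]
}}

```text
clock: 14.8
tool_pos: [556.6, 71.0, 221.1]
eef_rot: [-0.698, -0.11, 0.699, -0.11]
contact_force: [0.6, 0.0, 0.6]
gripper_width: 0.491
```

Request:
{"fn": "step_arm", "kwargs": {
  "motion": [
    [[-0.66,4.46,0,-0.018],[-0.66,4.46,0,-0.018],[0,0,0,0],[0,0,0,0],[0,0,0,0]]
  ]
}}

```text
clock: 15.3
tool_pos: [544.6, 156.8, 221.7]
eef_rot: [-0.7, -0.097, 0.701, -0.097]
contact_force: [0.5, 0.2, -0.5]
gripper_width: 0.489
```

```bash
python3 -c "
from h import *
snap('w5')"
```

```text
15.3 [544.6 156.8 221.7] -74.23 [-1.19  0.37  1.02  1.85 -0.35  1.12 -1.34] 0.489
```

View pics/w5.png

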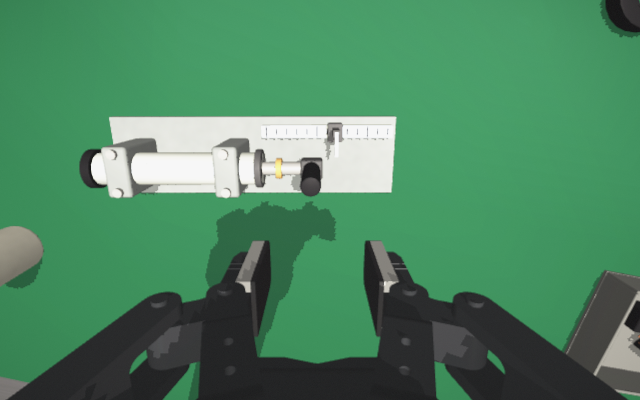

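The rig is in full view. The post top is near (310,187), the ring near (279,168), and the pointer blade runs down from (335,130) to about (336,156).

```bash
python3 - <<'E'
from h import *
im,m=load('w5')
cv2.imwrite("pics/w5z.png",cv2.resize(im[110:205,245:355],None,fx=6,fy=6,interpolation=cv2.INTER_CUBIC))
C=[ray(m,*p,8) for p in [(109,117),(396,117),(393,192)]]
for c in C: print(c.round(1))
d=C[1]-C[0]; print(np.linalg.norm(d),np.degrees(np.arctan2(d[1],d[0])), np.linalg.norm(C[2]-C[1]))
E
```

```text
[532.4 371.2   8. ]
[611.1  92.6   8. ]
[535.8  69.3   8. ]
289.5071140695453 -74.22550348418922 78.88907039052543
```

View pics/w5z.png

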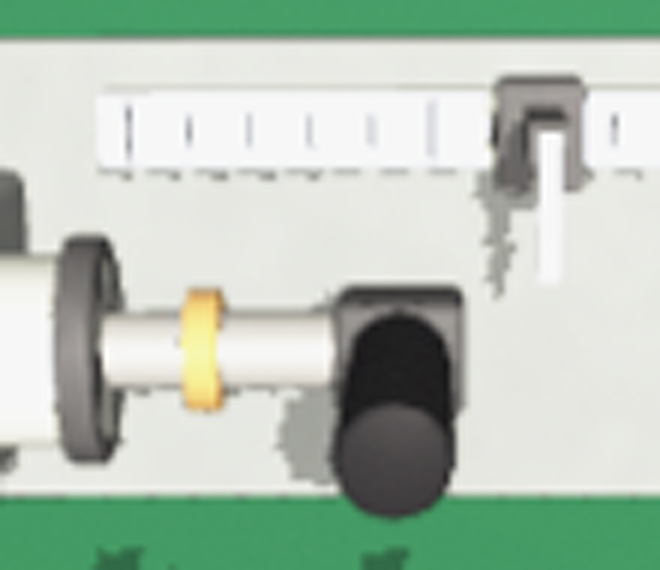

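```bash
python3 - <<'E'
from h import *
im,m=load('w5')
def R(x,y,z): return ray(m,(x+.5)/6-.5+245,(y+.5)/6-.5+110,z)
a=np.radians(-74.2); d=np.array([np.cos(a),np.sin(a)]); n=np.array([-d[1],d[0]])
for k,q in dict(ringT=(202,350,55),ringlow=(202,406,50),ringhi=(203,290,50),ptip=(549,282,54),pmid=(549,220,54),post=(393,460,116),foot=(399,290,59)).items():
    p=R(*q); print(k,p.round(1),"along",(p[:2]@d).round(1),"lat",(p[:2]@n).round(1))
E
```

```text
ringT [539.3 192.   55. ] along -37.9 lat 571.1
ringlow [529.4 190.1  50. ] along -38.7 lat 561.1
ringhi [547.2 194.3  50. ] along -38.0 lat 579.5
ptip [563.5 144.   54. ] along 14.9 lat 581.4
pmid [572.5 146.7  54. ] along 14.7 lat 590.8
post [546.9 162.8 116. ] along -7.7 lat 570.5
foot [557.1 165.7  59. ] along -7.8 lat 581.1
```

Rod travel needed is about 53 mm, within the 40–80 mm given. The ring-to-post spacing and blade-tip offset agree with the spec. Descending over the post.

Request:
{"fn": "step_arm", "kwargs": {
  "motion": [
    [[0.2,0.4,-3,0],[0,0,-3,0],[0,0,-3,0],[0,0,0,0],[0,0,0,0]]
  ],
  "grip": 5
}}

```text
clock: 15.85
tool_pos: [547.3, 160.4, 132.6]
eef_rot: [-0.7, -0.096, 0.701, -0.097]
contact_force: [0.9, -0.8, 0.9]
gripper_width: 0.588
```

```bash
python3 -c "
from h import *
snap('w6')"
```

```text
15.85 [547.3 160.4 132.6] -74.31 [-1.1   0.49  0.92  1.91 -0.47  0.97 -1.25] 0.588
```

View pics/w6.png

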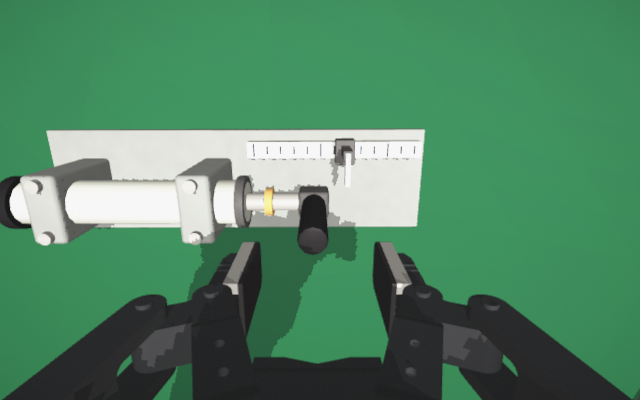

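The post top at (313,240) sits centred between the open fingers at about 250 and 385. I continue down.

Request:
{"fn": "step_arm", "kwargs": {
  "motion": [
    [[0,0.1,-3,0],[0,0,-2.8,0],[0,0,0,0],[0,0,0,0]]
  ]
}}

```text
clock: 16.3
tool_pos: [548.3, 163.2, 76.0]
eef_rot: [0.701, 0.097, -0.7, 0.097]
contact_force: [-0.2, -0.0, -0.2]
gripper_width: 0.585
```

Request:
{"fn": "step_arm", "kwargs": {
  "motion": [
    [[0,0,0,0],[0,0,0,0],[0,0,0,0],[0,0,0,0],[0,0,0,0],[0,0,0,0],[0,0,0,0]]
  ],
  "grip": 0,
  "squeeze": 60
}}

```text
clock: 17.0
tool_pos: [548.7, 163.1, 76.3]
eef_rot: [0.701, 0.098, -0.699, 0.097]
contact_force: [-0.6, -0.9, 6.4]
gripper_width: 0.17
```

```bash
python3 - <<'E'
from h import *
im,m=snap('w7')
E
```

```text
17.0 [548.7 163.1  76.3] -74.15 [-1.04  0.57  0.85  1.94 -0.56  0.88 -1.2 ] 0.17
```

View pics/w7.png

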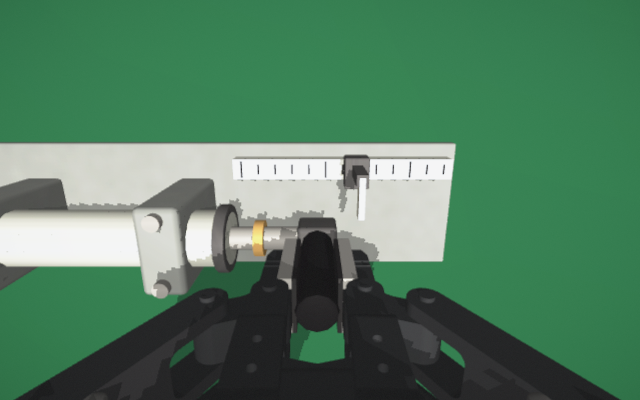

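The post is held between the pads. Pulling slowly along the rod axis.

Request:
{"fn": "step_arm", "kwargs": {
  "motion": [
    [[0.08,-0.29,0,0],[0.14,-0.48,0,0],[0.14,-0.48,0,0],[0.14,-0.48,0,0],[0.14,-0.48,0,0],[0.14,-0.48,0,0],[0.14,-0.48,0,0],[0.14,-0.48,0,0]]
  ]
}}

```text
clock: 17.85
tool_pos: [557.3, 132.5, 76.2]
eef_rot: [-0.7, -0.102, 0.701, -0.096]
contact_force: [-5.5, 6.4, 10.7]
gripper_width: 0.171
```

Request:
{"fn": "step_arm", "kwargs": {
  "motion": [
    [[0.14,-0.48,0,0],[0.08,-0.29,0,0],[0,0,0,0],[0,0,0,0],[0,0,0,0]]
  ]
}}

```text
clock: 18.35
tool_pos: [559.4, 125.1, 76.2]
eef_rot: [-0.7, -0.102, 0.701, -0.096]
contact_force: [-5.3, 6.8, 11.7]
gripper_width: 0.174
```

```bash
python3 - <<'E'
from h import *
im,m=snap('w8')
cv2.imwrite("pics/w8z.png",cv2.resize(im[150:270,250:380],None,fx=5,fy=5,interpolation=cv2.INTER_CUBIC))
E
```

```text
18.35 [559.4 125.1  76.2] -73.92 [-0.96  0.57  0.84  1.93 -0.56  0.89 -1.11] 0.174
```

View pics/w8.png

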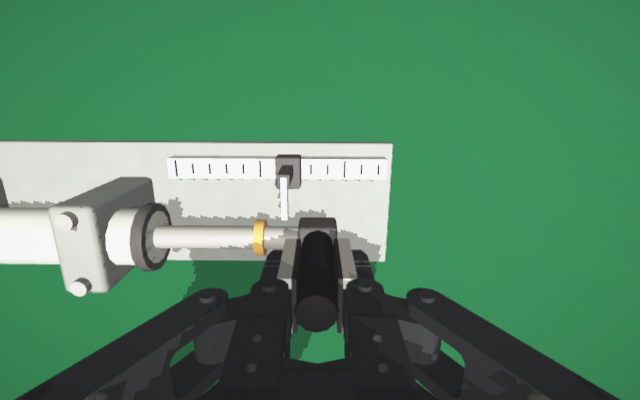

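View pics/w8z.png

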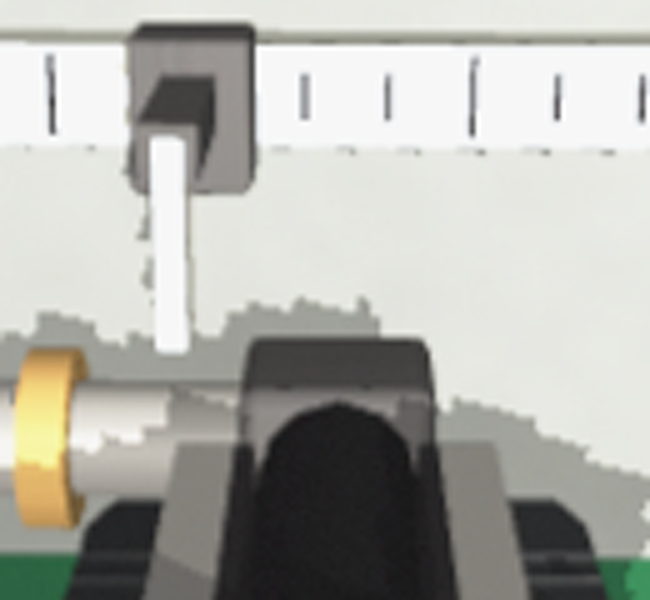

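```bash
cat > m.py <<'E'
from h import *
a=np.radians(-74.2); d=np.array([np.cos(a),np.sin(a)]); n=np.array([-d[1],d[0]])
def rel(m,s,o,pts):
    for k,(x,y,z) in pts.items():
        p=ray(m,(x+.5)/s-.5+o[0],(y+.5)/s-.5+o[1],z); print(k,p.round(1),"along",(p[:2]@d).round(1),"lat",(p[:2]@n).round(1))
E
python3 - <<'E'
from m import *
im,m=load('w8')
rel(m,5,(250,150),dict(ringTopFront=(43,440,59.5),ringFar=(55,352,52),ringFarL=(22,352,52),ringFarR=(86,352,52),ptip=(172,350,54),ptip46=(172,354,50)))
# self-consistency: where ring centre outline would project if at along A
E
```

```text
ringTopFront [552.6 154.2  59.5] along 2.1 lat 573.7
ringFar [559.  155.7  52. ] along 2.4 lat 580.3
ringFarL [558.1 159.   52. ] along -1.1 lat 580.3
ringFarR [559.9 152.6  52. ] along 5.6 lat 580.3
ptip [563.4 144.2  54. ] along 14.7 lat 581.4
ptip46 [561.4 144.   50. ] along 14.3 lat 579.4
```

Request:
{"fn": "step_arm", "kwargs": {
  "motion": [
    [[0.08,-0.3,0,0],[0.08,-0.3,0,0],[0.08,-0.3,0,0],[0.09,-0.3,0,0],[0,0,0,0],[0,0,0,0],[0,0,0,0],[0,0,0,0]]
  ]
}}

```text
clock: 19.2
tool_pos: [562.6, 113.8, 76.2]
eef_rot: [-0.7, -0.102, 0.701, -0.096]
contact_force: [-6.8, 7.9, 11.5]
gripper_width: 0.176
```

```bash
python3 - <<'E'
from h import *
from plant import ctrl
im,m=snap('w9')
cv2.imwrite("pics/w9z.png",cv2.resize(im[150:270,220:350],None,fx=5,fy=5,interpolation=cv2.INTER_CUBIC))
cv2.imwrite("pics/top2.png",ctrl.get_image('top')[:,:,::-1])
s=ctrl.get_image('side')[:,:,::-1]
cv2.imwrite("pics/side2.png",s)
E
```

```text
19.2 [562.6 113.8  76.2] -73.89 [-0.94  0.58  0.84  1.93 -0.56  0.89 -1.09] 0.176
```

View pics/w9z.png

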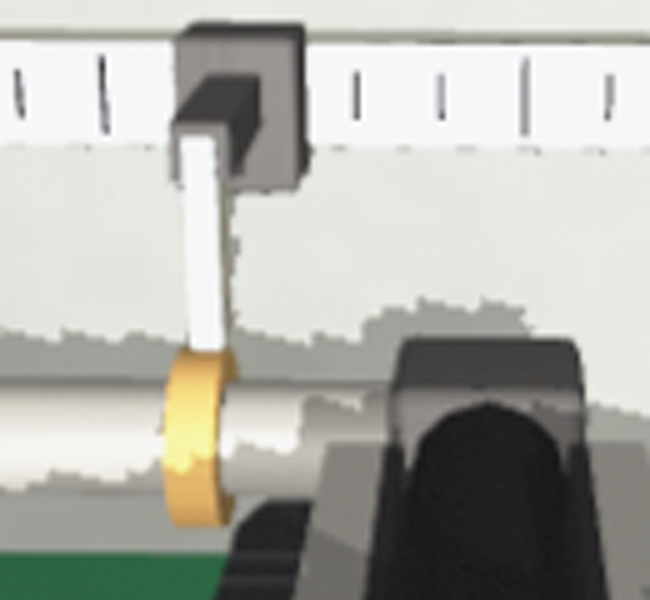

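View pics/side2.png

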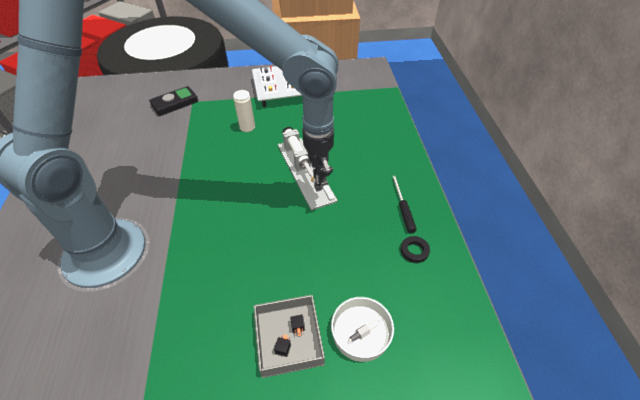

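View pics/top2.png

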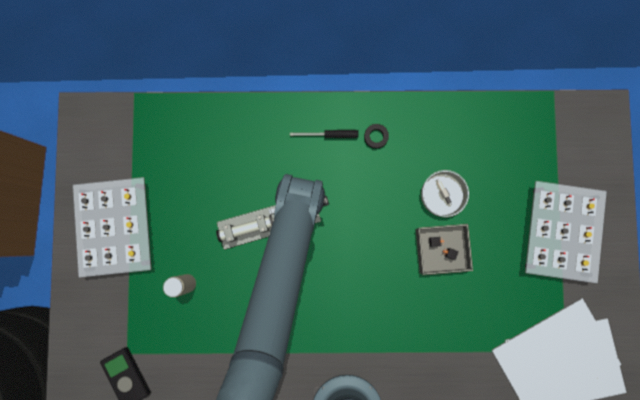

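The blade tip at (207,350) in the crop meets the middle of the ring's far edge, at about 172–240. All parts are in their containers. A numeric check and a settling wait come next.

```bash
python3 - <<'E'
from m import *
im,m=load('w9')
rel(m,5,(220,150),dict(ringTopFront=(193,440,59.5),ringFarL=(174,352,52),ringFarR=(239,352,52),ptip=(208,350,54)))
E
```

```text
ringTopFront [555.8 142.9  59.5] along 13.8 lat 573.7
ringFarL [561.3 147.6  52. ] along 10.8 lat 580.2
ringFarR [563.2 141.1  52. ] along 17.6 lat 580.3
ptip [563.3 144.1  54. ] along 14.7 lat 581.3
```

Request:
{"fn": "step_arm", "kwargs": {
  "motion": [
    [[0,0,0,0],[0,0,0,0],[0,0,0,0],[0,0,0,0],[0,0,0,0]]
  ]
}}

```text
clock: 19.85
tool_pos: [562.6, 113.9, 76.2]
eef_rot: [-0.7, -0.102, 0.701, -0.096]
contact_force: [-6.7, 7.9, 12.3]
gripper_width: 0.17
```

```bash
python3 -c "
from plant import ctrl
print(ctrl.close_job())"
```

```text
the job is handed in; nothing more can be done
None
```

I put both relays in the bin and the spark plug in the middle of the dish. I then gripped the rod's handle, pulled the rod out about 51 mm, and handed the job in at about 19.9 s, still holding it.

**Last checks:**
- **Ring:** the wrist picture put it within about 1 mm of the pointer; the limit is 6 mm. The tool stayed within 0.1 mm over the last 0.6 s.
- **Grip:** the fingers were closed on the post at a 60 N setting, and the tool felt about 10 N of sideways pull.
- **Parts and bystanders:** the top and side views showed all three parts in place. The tape roll, screwdriver and can look unmoved.

**Disagreements:**
- **Handle position:** the top and wrist cameras differed by about 6 mm, so I aimed in between. The fingers came down around the post without trouble.
- **Rod travel:** the first estimate was 53 mm, against about 51 mm actually pulled. I trusted the later close-up picture.
- **Upward force:** the tool read about 12 N upward while holding. About 6 N of that appeared when the fingers closed, as with the earlier grasps, and the rest came with the pull. It is far below the limits.

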